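# Lock the blade clamp of a strap splitter with its square key

### The arm

A 6-joint arm with a two-finger parallel gripper is mounted at the origin on the work surface. World frame = base frame: x ahead of the robot, y to its left, z up, the work surface at z = 0. Lengths are in m, angles in degrees, forces in N, time in s.
With the tool pointing down it reaches from about 0.35 to 0.875 m from the base axis. Payload 4.2 kg.
Tool frame: the origin (TCP) lies on the front face of the gripper's body, between the roots of the fingers; the fingertips stand 70 mm ahead of it and the grasp point (between the pads) lies 51 mm ahead of it; x points along the fingers, y is the direction in which the jaws open and shut, and the axes are right-handed (so a half turn about x gives the same grasp; the last joint's range is limited). The gripper opens to 87 mm and grips with 3 to 60 N. Pads are 19 mm wide; open, the fingers measure 117 mm over their backs; the gripper's body (75 mm by 190 mm) begins 51 mm behind the grasp point.
Start: joints at [80.363, 22.042, 0.453, 0, -68.411, -14.817], TCP at [0.259, 0.569, 0.292] pointing down, gripper open.
Joint ranges: [-179.83, 179.83], [-69.29, 118.12], [-61.27, 80.66], [-181.25, 117.63], [-171.15, -9.14], [-177.46, 177.46]. Speed limits (degrees/s): [159.86, 159.86, 180, 180, 180, 180].

### API

Orientations are given as a 3x3 rotation matrix whose columns are the frame's x, y, z axes.
In Python, from station import r, viewer, spotter gives the robot as it stands.
- The arm moves only by the tool move_arm, never from a script. Its argument "series" is a list that holds one entry, the list of rows, each a list of 7 numbers: the turn, a rotation vector about the world's x, y, z scaled (see below), then the shift along the world's x, y, z scaled (see below), then the opening, from 0 (shut) to 1 (fully open). A call has 1 to 20 rows; each row shifts and turns the pose as measured when the row begins; what a row does not reach is not made up. The controller multiplies each number of a shift by 60 mm and each number of a turn by 8 degrees. A row lasts 1/8 s, in which the tool goes at most 62.5 mm and 10.7 degrees, less where a joint would pass 70% of its speed; a pose out of reach is approached as far as the arm can. A call with a number of a shift or a turn outside -1 to 1 is refused whole. A call with a gripper value outside its range is refused whole. The fingers move at their own pace and stop on an object; the grip force is fixed at half the most. Time passes only in rows, so rows that do not move let the fingers close. It gives the time, the measured TCP pose, the force and the opening at its end, in the units of the state.
- r.sense(): the state, without advancing time (a new reading comes with each control period).
- viewer.capture(name): name is "scene" or "top" or "wrist"; returns (picture, depth): 480x640x3 uint8, red, green, blue; 480x640 float32, m along the optical axis (not along the pixel's ray), 0 where there is no reading.
- viewer.camera_params(name): a dict with "mtx" (3x3 intrinsics, pixels), "pose" (4x4, takes a point from camera to world coordinates). Camera axes: x right, y down, z forward; pixel columns grow to the right and rows downward; lengths in m; the calibration is good to about 2 mm. A picture is of the moment at which its call begins: read the wrist's pose just before it. camera_params takes no time and is no camera call; for the wrist camera it gives the pose at the moment of the call.
- r.finish_job(): hands the job in, once; it reports no verdict.
Trained networks look in the newest picture that a camera, given by its name, has taken for a name from the list of things; names that differ only in an ending like _2 or _b are one class to them, and where a whole thing is asked for, a point or a joint stands for the part that bears it (a point fixed in the world has none). Each returns a list of dicts, best first, with "conf" (0 to 1); they miss things now and then, are a little off and sometimes report something else, mostly with a low value. They report only what shows in the picture. A call takes as long as a camera call.
- spotter.find_in(camera, name): "centre" ([column, row] in pixels, amid what is visible of it).
- spotter.trace(camera, name): "mask" (480x640 bool, what is visible of it) and "centre" ([column, row] in pixels, amid what is visible of it).
The state is a dict: "time_s": time; "joints": joint angles; "joint_velocities": joint speeds; "effort": joint torques, N m; "tcp_pos": TCP position; "ee_rot": TCP orientation; "wrist_force": force on the tool from outside, world axes, zero at the start; "moment": the same for the moment, N m; "gripper_width": opening from 0.0 (shut) to 1.0 (fully open).
Only numpy, scipy, OpenCV 4.12 (cv2) and the standard library are available. Lean on these libraries where they do the work, as an engineer would, in place of code of your own. Each camera call takes 0.05 s, during which the arm holds its last target.

### The job

Take the steel T-handled square key out of the tool block, feel gently for the square hole inside the round socket on top of the strap splitter and slide the key fully home until its flange lies on the top plate. Then turn the key clockwise to its stop to lock the blade, and leave it standing there. Never force the key, and leave the other tools where they are.

Things in the scene. Friction and masses are not known exactly. Their poses are not given: they have to be found in the camera images.
- key_mid (a point): Loose steel T-key, about 220 g, upright in one hole of the tool block; this point is on its axis, half-way up its 94 mm height. From the foot up: square shank 14 x 14 mm, 50 mm long (lowest 6 mm tapered to 9 mm); round flange 34 mm across, 6 mm thick with a rubber underside, resting on the block; round neck 14 mm across; crossbar. x runs along the crossbar, z up; the shank's flats are parallel and square to it.
- key_bar (a point): Centre of the key's crossbar, its handle: 70 mm long (along x), 14 mm thick, 18 mm high, 38 mm above key_mid and 85 mm above the key's foot. The other two tools in the block have round wooden handles and no crossbar.
- block: Fixed wooden tool block, 90 x 260 x 60 mm high; origin at the centre of its underside, y along its row of three through holes (25 mm across, at y = -75, 0 and 75 mm). Key and two punches stand in these holes in any order.
- socket_mouth (a point): Centre of the mouth of the clamp socket, level with the splitter's top plate, 130 mm above the table; z is the socket's axis, up; x points to the splitter's rear. The mouth is a round bore 21.5 mm across and 14 mm deep. When the key is fully home its flange lies on the plate and key_mid is 3 mm below this point.
- lock_top (a point): In the socket, 15 mm below its mouth: top of a lock piece with a square through hole 16 mm wide, 18 mm deep, free room below. The square's angle is different every time and NOT measured (these axes are the splitter's): rest the key on it and turn until it drops in, within a quarter turn, any of four ways round. The piece is sprung: it yields up to 6 mm under about 3 to 8 N, then is hard.
- splitter: Grey bench-top strap splitter, fixed: base 200 x 160 mm, a 100 x 100 mm housing with a steel top plate and two rollers before it (lower than the plate); origin on the table under the socket's centre, x to its rear. It carries the lock piece.
- lock (a joint): Turn of the lock piece, rad, growing clockwise seen from above; it starts between 0 and 0.35 and has a hard stop at 1.3 (blade locked). It stays where it is left and needs about 0.1 Nm. It says nothing of the angle of the square hole.
- punch_a: Bystander: round-handled hole punch, handle 26 mm across, standing in the block, 98 mm tall; origin at its foot.
- punch_b: Bystander: round-handled hole punch, handle 22 mm across, standing in the block, 98 mm tall; origin at its foot.
- wax_tin: Bystander: flat aluminium tin, 60 mm across, 32 mm high, on the table behind the block; origin under its centre.
- mallet: Bystander: wooden mallet, 260 mm long, lying on the table; origin under its centre.
- press_weight: Bystander: dark steel weight, 64 mm across, 50 mm high; origin under its centre.
- rivet_cup: Bystander: white bowl, 64 mm across, 40 mm high, on the table behind the splitter; origin under its centre.
- beveller: Bystander: wooden-handled edge tool, 150 mm long, lying on the table; origin under its centre.

How it is judged (in metres and radians):
On the way, in this order (a step that is already met when the one before it is completed fails the run):
1. the key is fully home in the socket (horizontal distance between key_mid and socket_mouth below 0.004 m and z of key_mid in the frame of socket_mouth below 0 m and angle between key_mid's own z axis and vertical below 0.1 rad), for 0.1 s.
2. the lock is turned to its stop (value of joint lock above 1.18 rad), for 0.2 s.
At the end, for the whole second after the job is handed in: The lock is turned clockwise to its stop (within 0.12 rad of 1.3), and the released key stands at rest in the socket, upright within 0.1 rad, its axis within 4 mm of the socket's, its flange within 3 mm of the top plate (all of step 1 and value of joint lock above 1.18 rad and linear speed of key below 0.06 m/s); the robot touches nothing.
It fails at once if the key is forced (more than 60 N between key and splitter) (contact force between key and splitter above 60 N).
It fails at once if another tool or thing is moved by more than 20 mm (distance of any of punch_a, punch_b, wax_tin, mallet, press_weight, rivet_cup, beveller from where it was at the start of the episode above 0.02 m).
It also fails if it takes over 70 s, if anything falls off the work surface, if the arm or the gripper's body presses on something with over 40 N, if the wrist force passes 120 N, or if a joint passes its speed limit or range.

## Working session

There is one attempt and no reset: what is moved stays moved. The work goes in short steps, Python scripts to look and compute and a tool call to move; the robot and the scene stay as the last step left them, time stands still between calls to the robot, and variables do not carry over. Pictures are saved under pics/ and viewed, and the job is handed in when it is done.

Besides the shell and the picture viewer there is one more tool, called after "Emit:" by a JSON object that holds its "fn" and its "kwargs". move_arm: Moves the arm, as the interface text tells. Its arguments: {"type":"object","properties":{"series":{"type":"array","items":{"type":"array","items":{"type":"array","items":{"type":"number","minimum":-1,"maximum":1}}}}},"required":["series"]}

```bash
ls; mkdir -p pics; python3 - <<'E'
from station import r,viewer,spotter
import cv2,numpy as np
s=r.sense();print(s)
for n in ["scene","top","wrist"]:
    p,d=viewer.capture(n);cv2.imwrite(f"pics/{n}0.png",p[:,:,::-1]);np.save(f"{n}_d.npy",d)
    c=viewer.camera_params(n);print(n,c["mtx"].round(1).tolist(),c["pose"].round(3).tolist())
    if n!="wrist":
        for o in ["key_bar","key_mid","block","splitter","socket_mouth"]:
            print(o,[(x["conf"],x["centre"]) for x in spotter.find_in(n,o)][:3])
E
```

```text
pics
{'time_s': 0.0, 'joints': array([ 8.03654647e+01,  2.20922773e+01,  3.78692034e-01, -3.09199695e-02,
       -6.84116075e+01, -1.48155375e+01]), 'joint_velocities': array([ 0.03788411, -0.01147069, -0.05208745,  0.05655563, -0.02680001,
       -0.13181929]), 'effort': array([-6.28467242e-04, -3.90665352e+01,  1.87407446e+01,  4.22017962e+00,
        1.09317707e-02, -1.83534021e-04]), 'tcp_pos': array([0.25847944, 0.5685396 , 0.29113104]), 'ee_rot': array([[-8.60405107e-04, -4.14080429e-01, -9.10239890e-01],
       [-2.07017278e-03, -9.10237539e-01,  4.14081317e-01],
       [-9.99997487e-01,  2.24063153e-03, -7.40450074e-05]]), 'wrist_force': array([-0.90752673, -0.34724736, -0.14773703]), 'moment': array([-0.02367058,  0.06227196,  0.01198083]), 'gripper_width': 0.9990725507677002}
scene [[444.5, 0.0, 321.6], [0.0, 444.5, 235.7], [0.0, 0.0, 1.0]] [[0.802, 0.43, -0.413, 0.996], [0.596, -0.6, 0.533, -0.574], [-0.019, -0.674, -0.738, 0.794], [0.0, 0.0, 0.0, 1.0]]
key_bar [(0.77, [362.0, 172.0])]
key_mid [(0.53, [363.8, 171.4]), (0.28, [105.9, 336.8])]
block [(0.97, [357.7, 193.4]), (0.34, [385.0, 162.4])]
splitter [(0.97, [235.4, 296.3])]
socket_mouth [(0.78, [234.9, 293.5])]
top [[451.1, 0.0, 321.5], [0.0, 451.1, 245.6], [0.0, 0.0, 1.0]] [[-0.027, -0.996, 0.09, 0.468], [-0.999, 0.029, 0.022, -0.086], [-0.025, -0.089, -0.996, 1.301], [0.0, 0.0, 0.0, 1.0]]
key_bar [(0.63, [238.1, 258.4])]
key_mid [(0.72, [239.5, 255.4])]
block [(0.59, [243.9, 258.6])]
splitter [(0.56, [393.8, 265.6])]
socket_mouth [(0.8, [393.0, 267.8]), (0.71, [360.0, 177.3])]
wrist [[394.9, 0.0, 322.6], [0.0, 394.9, 241.8], [0.0, 0.0, 1.0]] [[-0.413, -0.877, -0.245, 0.327], [-0.911, 0.398, 0.113, 0.538], [-0.001, 0.27, -0.963, 0.385], [0.0, 0.0, 0.0, 1.0]]
```

View pics/scene0.png

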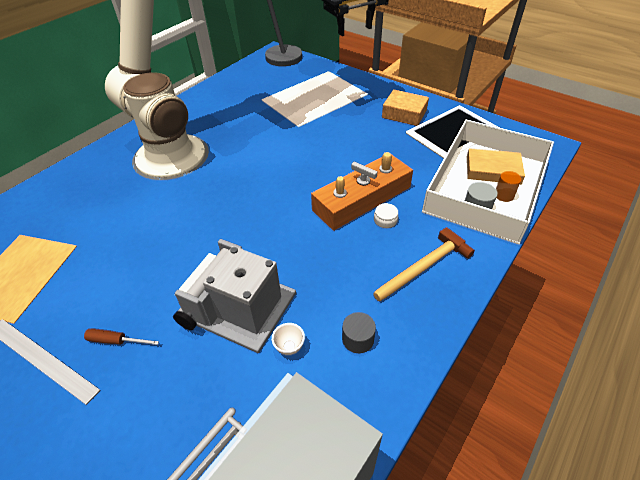

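View pics/top0.png

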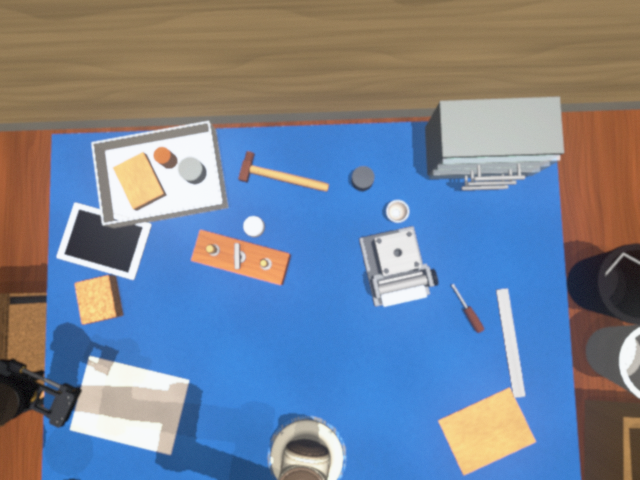

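```bash
cat > h.py <<'E'
from station import r,viewer,spotter
import cv2,numpy as np
def ray(n,uv,z,pose=None):
    c=viewer.camera_params(n);P=c["pose"] if pose is None else pose
    d=P[:3,:3]@np.linalg.inv(c["mtx"])@np.array([uv[0],uv[1],1.]);o=P[:3,3]
    return o+d*(z-o[2])/d[2]
def cloud(n,d,pose=None):
    c=viewer.camera_params(n);P=c["pose"] if pose is None else pose
    v,u=np.mgrid[:480,:640];q=np.stack([u,v,np.ones_like(u)],-1)@np.linalg.inv(c["mtx"]).T*d[...,None]
    return q@P[:3,:3].T+P[:3,3]
def zoom(src,u,v,w,f,out):
    i=cv2.imread(src)[v-w*3//4:v+w*3//4,u-w:u+w];cv2.imwrite(out,cv2.resize(i,None,fx=f,fy=f,interpolation=cv2.INTER_CUBIC))
E
python3 - <<'E'
from h import *
zoom("pics/top0.png",238,256,50,6,"pics/t1.png");zoom("pics/top0.png",397,260,50,6,"pics/t2.png")
zoom("pics/scene0.png",362,175,50,6,"pics/s1.png");zoom("pics/scene0.png",240,275,50,6,"pics/s2.png")
d=np.load("scene_d.npy");C=cloud("scene",d)
print("bar",C[171,363],ray("scene",[363,171],.104),ray("top",[238,256],.104))
print("sock",ray("scene",[240,272],.13),ray("top",[397,253],.13))
# bar points
m=(C[...,2]>.09)&(C[...,2]<.125)&(abs(C[...,0]-ray("top",[238,256],.104)[0])<.05)&(abs(C[...,1]-ray("top",[238,256],.104)[1])<.035)
print(m.sum(),C[m].mean(0))
xy=C[m][:,:2];print(xy.min(0),xy.max(0));print(np.linalg.svd(xy-xy.mean(0),full_matrices=False)[1:])
E
```

```text
bar [0.56005493 0.15994998 0.09693288] [0.56447087 0.15251035 0.104     ] [0.55462566 0.16462108 0.104     ]
sock [ 0.5539898  -0.25908568  0.13      ] [ 0.54884667 -0.25505145  0.13      ]
199 [0.56015011 0.16338576 0.10006668]
[0.52460958 0.15766734] [0.59290966 0.17456195]
(array([0.28864491, 0.0578922 ]), array([[ 0.99996591,  0.00825752],
       [ 0.00825752, -0.99996591]]))
```

```bash
cd pics; python3 -c "
import cv2,numpy as np
a=[cv2.resize(cv2.imread(f),(400,300)) for f in ('t1.png','t2.png','s1.png','s2.png')]
cv2.imwrite('m1.png',np.vstack([np.hstack(a[:2]),np.hstack(a[2:])]))"
```

```text
(no output)
```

View pics/m1.png

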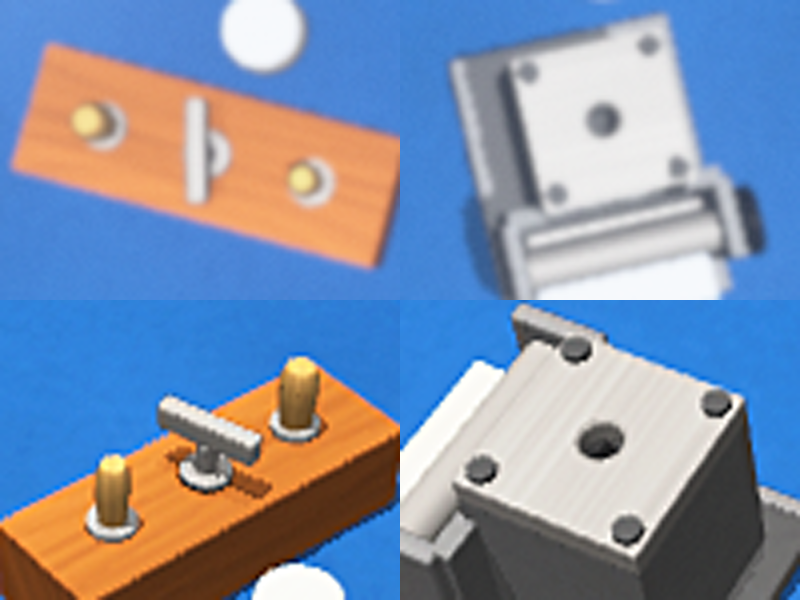

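Emit:
{"fn": "move_arm", "kwargs": {"series": [[[0,0,0.306,0.5,-0.673,-0.05,0.5],[0,0,0.306,0.5,-0.673,-0.05,0.5],[0,0,0.306,0.5,-0.673,-0.05,0.5],[0,0,0.306,0.5,-0.673,-0.05,0.5],[0,0,0.306,0.5,-0.673,-0.05,0.5],[0,0,0.306,0.5,-0.673,-0.05,0.5],[0,0,0.306,0.5,-0.673,-0.05,0.5],[0,0,0.306,0.5,-0.673,-0.05,0.5],[0,0,0.306,0.5,-0.673,-0.05,0.5],[0,0,0.306,0.5,-0.673,-0.05,0.5],[0,0,0,0,0,0,0.5]]]}}

```text
time_s: 2.02
tcp_pos: [0.5661, 0.1526, 0.2626]
ee_rot: [[0.003, 0.019, -1.0], [0.004, -1.0, -0.019], [-1.0, -0.004, -0.003]]
wrist_force: [-0.4, -0.4, 0.5]
gripper_width: 0.496
```

```bash
cat >> h.py <<'E'
def wr(tag):
    P=viewer.camera_params("wrist")["pose"];p,d=viewer.capture("wrist")
    cv2.imwrite(f"pics/{tag}.png",p[:,:,::-1]);np.savez(f"{tag}.npz",P=P,d=d)
    s=r.sense();R=s["ee_rot"];print("t",s["time_s"],"tcp",s["tcp_pos"].round(4),"yaw",np.degrees(np.arctan2(R[1,1],R[0,1])).round(2),"x",R[:,0].round(4),"F",s["wrist_force"].round(2),"M",s["moment"].round(3),"w",round(s["gripper_width"],4),"j",s["joints"].round(1))
    return p,d,P
E
python3 - <<'E'
from h import *
p,d,P=wr("w1");C=cloud("wrist",d,P)
m=(C[...,2]>.09)&(C[...,2]<.125)&(abs(C[...,0]-.558)<.05)&(abs(C[...,1]-.164)<.03)
print(m.sum());t=m&(C[...,2]>.099)
xy=C[t][:,:2];print(C[t].mean(0),xy.min(0),xy.max(0))
print(cv2.minAreaRect((xy*1000).astype(np.float32)))
E
```

```text
t 2.075 tcp [0.5654 0.1537 0.2628] yaw -88.85 x [ 0.0032  0.0046 -1.    ] F [-0.67  0.34  0.41] M [-0.056 -0.005  0.   ] w 0.5021 j [ 31.   19.4  -7.8  -0.1 -62.4  60.2]
2124
[0.5610265  0.16915457 0.10365226] [0.52465326 0.16232534] [0.59370101 0.17649065]
((559.1624145507812, 169.3013916015625), (69.01092529296875, 14.100240707397461), 0.5280564427375793)
```

View pics/w1.png

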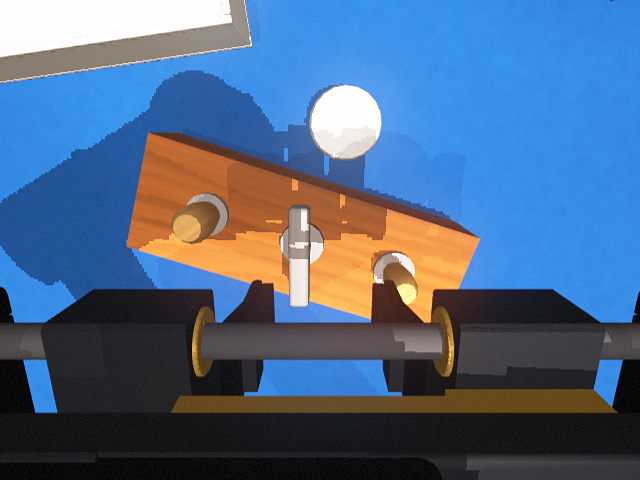

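Emit:
{"fn": "move_arm", "kwargs": {"series": [[[-0.033,0.023,-0.08,-0.1,0.24,-0.4,0.5],[0,0,0,0,0,-0.5,0.5],[0,0,0,0,0,-0.2,0.5],[0,0,0,0,0,0,0.5]]]}}

```text
time_s: 2.58
tcp_pos: [0.5586, 0.1714, 0.1974]
ee_rot: [[0.004, 0.012, -1.0], [0.002, -1.0, -0.012], [-1.0, -0.002, -0.004]]
wrist_force: [-0.2, -0.2, -0.4]
gripper_width: 0.5
```

```bash
python3 - <<'E'
from h import *
p,d,P=wr("w2");C=cloud("wrist",d,P)
m=(C[...,2]>.099)&(C[...,2]<.115)&(abs(C[...,0]-.558)<.05)&(abs(C[...,1]-.168)<.02)
xy=C[m][:,:2];print(m.sum(),cv2.minAreaRect((xy*1000).astype(np.float32)))
E
```

```text
t 2.625 tcp [0.5589 0.1715 0.198 ] yaw -89.32 x [ 0.005   0.0027 -1.    ] F [ 0.27 -0.32  0.51] M [-0.057  0.006 -0.01 ] w 0.5044 j [ 32.9  22.8 -13.    0.  -53.9  57.7]
2864 ((565.9230346679688, 169.13677978515625), (55.70823669433594, 13.646050453186035), 0.40165960788726807)
```

View pics/w2.png

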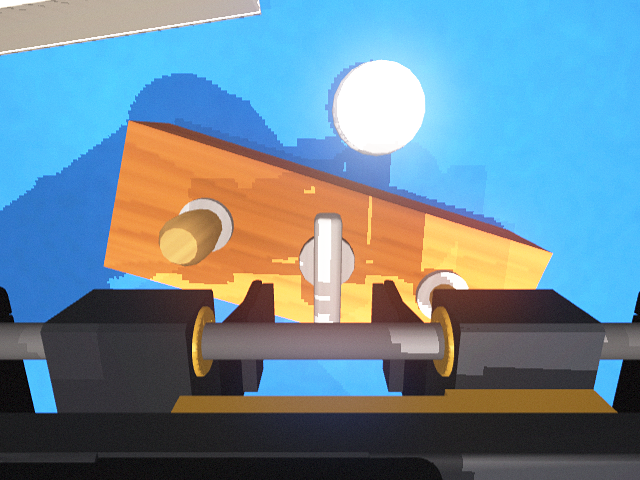

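Emit:
{"fn": "move_arm", "kwargs": {"series": [[[0,0.03,0,0,-0.04,-0.3,0.5],[0,0,0,0,0,-0.3,0.5],[0,0,0,0,0,-0.25,0.5],[0,0,0,0,0,0,0.5]]]}}

```text
time_s: 3.12
tcp_pos: [0.5596, 0.1694, 0.1462]
ee_rot: [[0.004, 0.012, -1.0], [0.005, -1.0, -0.012], [-1.0, -0.005, -0.004]]
wrist_force: [-0.2, 0.1, -0.1]
gripper_width: 0.503
```

```bash
python3 - <<'E'
from h import *
wr("w3")
E
```

```text
t 3.175 tcp [0.5601 0.1696 0.1471] yaw -89.3 x [ 0.0057  0.0057 -1.    ] F [-0.34 -0.    0.17] M [-0.102 -0.019 -0.035] w 0.5034 j [ 32.7  26.2 -16.1  -0.1 -47.3  58.1]
```

View pics/w3.png

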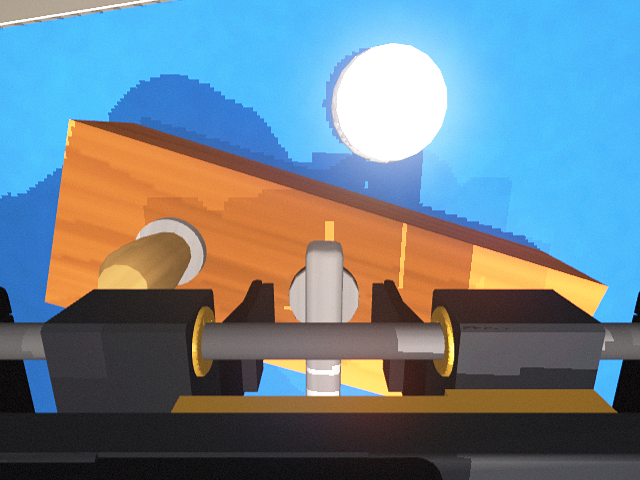

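Emit:
{"fn": "move_arm", "kwargs": {"series": [[[0,0,0,0,0,0,0],[0,0,0,0,0,0,0],[0,0,0,0,0,0,0],[0,0,0,0,0,0,0],[0,0,0,0,0,0,0],[0,0,0,0,0,0,0]]]}}

```text
time_s: 3.92
tcp_pos: [0.5611, 0.17, 0.1489]
ee_rot: [[0.009, 0.012, -1.0], [0.008, -1.0, -0.012], [-1.0, -0.007, -0.009]]
wrist_force: [-0.1, -0.5, 0.4]
gripper_width: 0.155
```

```bash
python3 - <<'E'
from h import *
p,d,P=wr("w4");C=cloud("wrist",d,P)
E
```

```text
t 3.975 tcp [0.5611 0.17   0.1489] yaw -89.29 x [ 0.0092  0.0075 -0.9999] F [ 0.07  0.26 -0.47] M [-0.095 -0.039 -0.013] w 0.1583 j [ 32.6  26.  -15.9  -0.1 -47.3  58.1]
```

Emit:
{"fn": "move_arm", "kwargs": {"series": [[[-0.054,0.02,0,0,0,0.3,0],[0,0,0,0,0,0.6,0],[0,0,0,0,0,0.6,0],[0,0,0,0,0,0.6,0],[0,0,0,0,0,0.3,0],[0,0,0,0,-0.5,0.1,0],[0,0,0,0,-0.9,0,0],[0,0,0,0,-0.9,0,0],[0,0,0,0,-0.9,0,0],[0,0,0,0,-0.9,0,0],[0,0,0,0,-0.5,0,0],[0,0,0,0,0,0,0]]]}}

```text
time_s: 5.48
tcp_pos: [0.5544, -0.1134, 0.2953]
ee_rot: [[-0.01, 0.012, -1.0], [0.0, -1.0, -0.012], [-1.0, -0.0, 0.01]]
wrist_force: [-0.8, 0.3, -2.6]
gripper_width: 0.161
```

```bash
python3 - <<'E'
from h import *
p,d,P=wr("w5")
p,d=viewer.capture("scene");cv2.imwrite("pics/s5.png",p[:,:,::-1])
E
```

```text
t 5.525 tcp [ 0.5544 -0.1125  0.2953] yaw -89.25 x [-1.000e-02  3.000e-04 -9.999e-01] F [ 0.    0.27 -2.98] M [ 0.011 -0.006  0.085] w 0.1536 j [  4.9  16.4  -7.4  -0.1 -66.8  85.9]
```

View pics/w5.png

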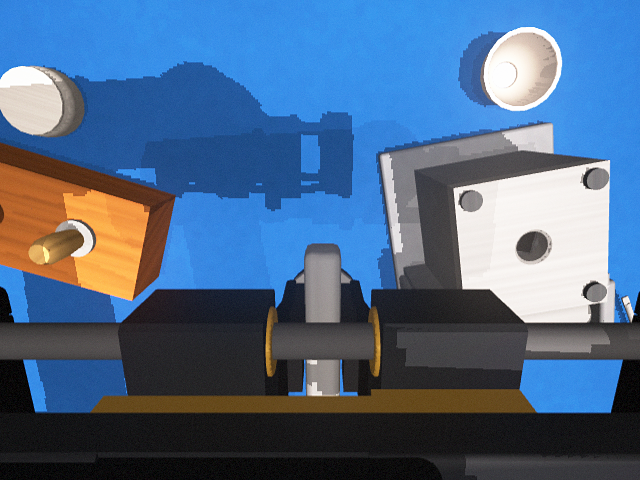

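View pics/s5.png

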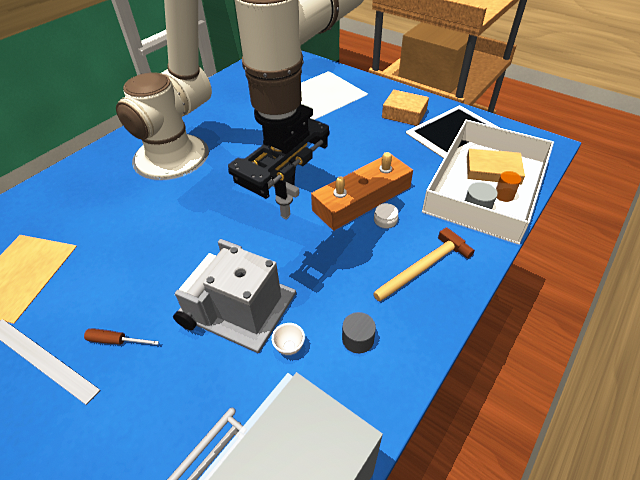

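```bash
python3 - <<'E'
from h import *
z=np.load("w5.npz");P=z["P"];d=z["d"]
C=cloud("wrist",d,P)
zoom("pics/w5.png",534,247,40,10,"pics/w5z.png")
print(ray("wrist",[534,247],.13,P), C[225,510],C[280,560])
pl=(abs(C[...,2]-C[225,510][2])<.004)&(C[...,0]>.49)&(C[...,0]<.62)&(C[...,1]<-.2)
xy=(C[pl][:,:2]*1000).astype(np.float32);print(pl.sum(),cv2.minAreaRect(xy))
print(ray("scene",[240,273],.13),ray("top",[397.7,253],.13))
E
```

```text
[ 0.55351885 -0.25722083  0.13      ] [ 0.5687704 -0.2384719  0.1304293] [ 0.52983002 -0.27910625  0.13017103]
18775 ((553.690185546875, -256.91241455078125), (101.021484375, 101.47109985351562), 11.11048698425293)
[ 0.55564792 -0.2608214   0.13      ] [ 0.54879534 -0.25685866  0.13      ]
```

View pics/w5z.png

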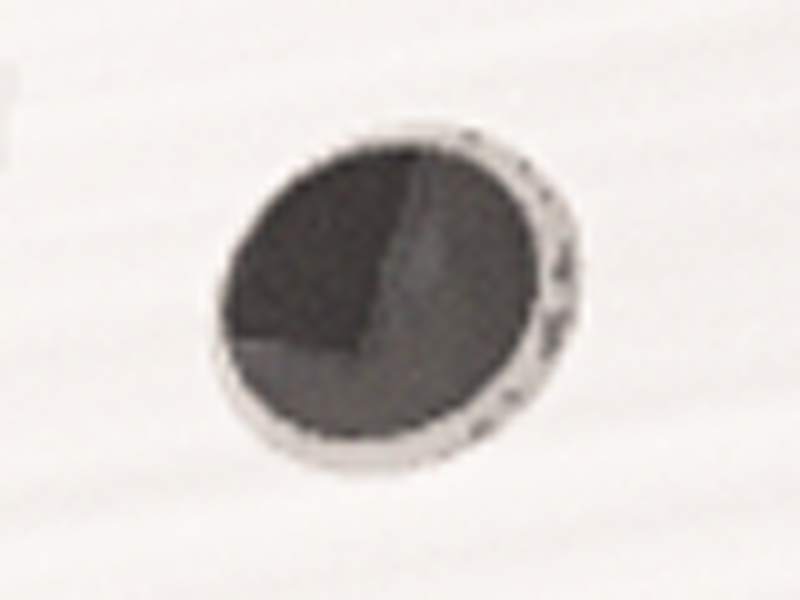

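Emit:
{"fn": "move_arm", "kwargs": {"series": [[[0,-0.06,0,-0.32,-0.6,0,0],[0,-0.06,0,-0.32,-0.6,0,0],[0,0,0,-0.32,-0.6,0,0],[0,0,0,-0.32,-0.6,0,0],[0,0,0,0,0,0,0]]]}}

```text
time_s: 6.2
tcp_pos: [0.4772, -0.2525, 0.2943]
ee_rot: [[0.007, 0.026, -1.0], [0.002, -1.0, -0.026], [-1.0, -0.002, -0.007]]
wrist_force: [0.4, 0.3, -2.8]
gripper_width: 0.161
```

```bash
python3 - <<'E'
from h import *
p,d,P=wr("w6");print(P[:3,3])
c=viewer.camera_params("wrist");q=np.linalg.inv(P)@np.array([.5535,-.257,.13,1]);uv=c["mtx"]@q[:3];uv=uv[:2]/uv[2];print(uv)
zoom("pics/w6.png",int(uv[0]),int(uv[1]),40,10,"pics/w6z.png")
p,d=viewer.capture("scene");cv2.imwrite("pics/s6.png",p[:,:,::-1])
E
```

```text
t 6.25 tcp [ 0.4778 -0.2517  0.2944] yaw -88.46 x [ 0.0074  0.0025 -1.    ] F [-0.02  0.35 -2.84] M [-0.011  0.038  0.007] w 0.1584 j [-10.7  13.6 -11.4  -0.2 -64.6 102.3]
[ 0.55126232 -0.25115883  0.38743411]
[333.37769823 130.78493431]
```

View pics/w6z.png

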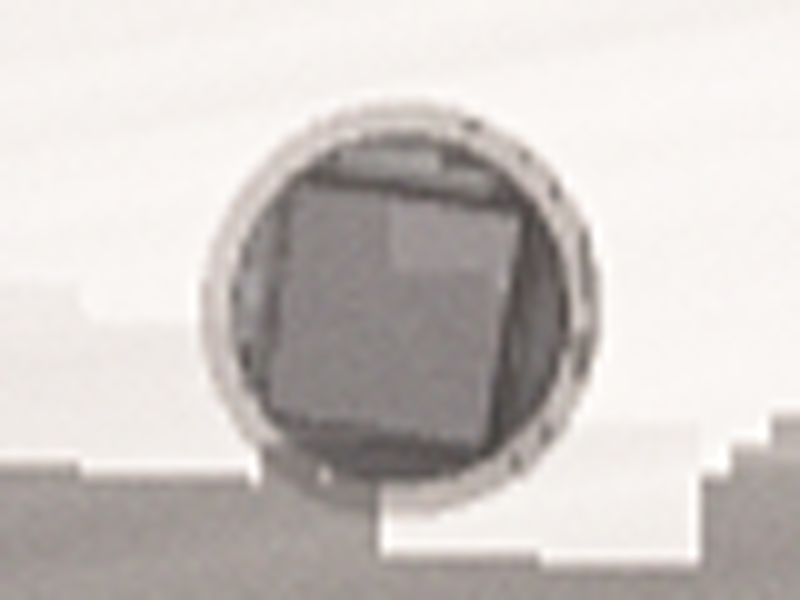

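View pics/w6.png

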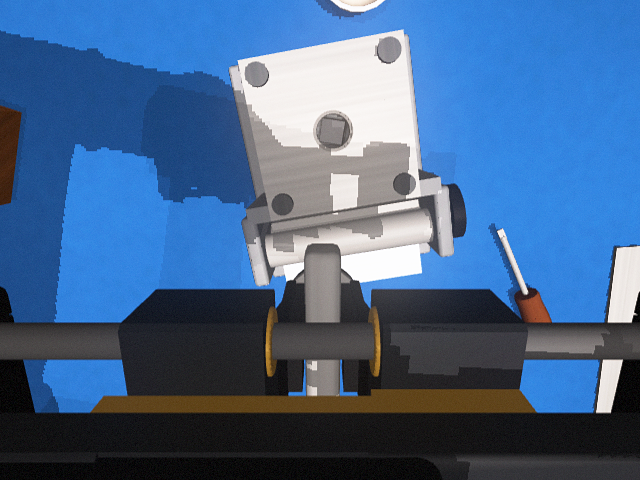

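View pics/s6.png

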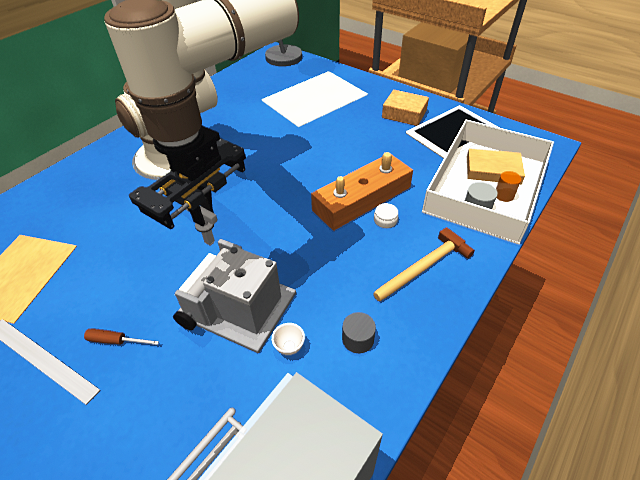

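```bash
python3 - <<'E'
from h import *
P=np.load("w6.npz")["P"]
q=np.array([(295,183),(521,212),(487,443),(272,412)])/10+[293,100]
W=np.array([ray("wrist",x,.115,P)[:2] for x in q])
print(W,W.mean(0));e=np.roll(W,-1,0)-W;print(np.linalg.norm(e,axis=1),np.degrees(np.arctan2(e[:,1],e[:,0])))
print(ray("wrist",[333,130.5],.13,P))
# bar orientation in wrist frame
d=np.load("w6.npz")["d"];C=cloud("wrist",d,P);s=r.sense();T=s["tcp_pos"]
L=(C-T)@s["ee_rot"]
m=(L[...,0]>.035)&(L[...,0]<.048)&(abs(L[...,1])<.012)&(L[...,2]<-.005)&(L[...,2]>-.05)
print(m.sum(),L[m].mean(0),L[m].min(0),L[m].max(0))
A=L[m];k=np.polyfit(A[:,2],A[:,0],1);print("bar top slope",k); k=np.polyfit(A[:,2],A[:,1],1);print(k)
E
```

```text
[[ 0.56135641 -0.24991152]
 [ 0.55991988 -0.26486869]
 [ 0.54506692 -0.26320421]
 [ 0.54669882 -0.24875858]] [ 0.55326051 -0.25668575]
[0.01502599 0.01494593 0.01453751 0.01470287] [-95.48606015 173.60586564  83.55470432  -4.49753018]
[ 0.55366577 -0.25675738  0.13      ]
2806 [ 0.0448656   0.00076965 -0.01683498] [ 0.03509068 -0.01198425 -0.03108863] [ 0.04799378  0.01199308 -0.00500153]
bar top slope [-0.09714027  0.04323025]
[-0.05428156 -0.00014418]
```

```bash
python3 - <<'E'
from h import *
z=np.load("w6.npz");P=z["P"];d=z["d"];C=cloud("wrist",d,P);s=r.sense();T=s["tcp_pos"];R=s["ee_rot"]
L=(C-T)@R
for v in list(range(238,304,5))+[370,380,390]: print(v,L[v,323].round(4),C[v,323].round(4))
for u in range(300,346,3): print(u,L[280,u].round(4))
zoom("pics/w6.png",323,270,60,6,"pics/w6k.png")
zoom("pics/s6.png",212,225,40,10,"pics/s6k.png")
E
```

```text
238 [0.2082 0.0015 0.0076] [ 0.4723 -0.2525  0.0861]
243 [ 0.0595  0.0016 -0.0305] [ 0.5093 -0.2519  0.2351]
248 [ 0.0517  0.0016 -0.0308] [ 0.5095 -0.2519  0.243 ]
253 [ 0.0462  0.0016 -0.0305] [ 0.5092 -0.2519  0.2485]
258 [ 0.0454  0.0016 -0.0288] [ 0.5075 -0.252   0.2492]
263 [ 0.0453  0.0016 -0.0269] [ 0.5056 -0.252   0.2493]
268 [ 0.0452  0.0016 -0.025 ] [ 0.5036 -0.2521  0.2494]
273 [ 0.0458  0.0016 -0.0228] [ 0.5015 -0.2522  0.2488]
278 [ 0.0444  0.0016 -0.0213] [ 0.5    -0.2522  0.2502]
283 [ 0.0455  0.0016 -0.019 ] [ 0.4976 -0.2523  0.2491]
288 [ 0.0452  0.0016 -0.0171] [ 0.4957 -0.2523  0.2493]
293 [ 0.0436  0.0016 -0.0157] [ 0.4944 -0.2523  0.2509]
298 [ 0.0448  0.0016 -0.0132] [ 0.4919 -0.2524  0.2497]
303 [ 0.045   0.0016 -0.0111] [ 0.4897 -0.2525  0.2495]
370 [0.0445 0.0016 0.0176] [ 0.4611 -0.2532  0.2497]
380 [0.044  0.0016 0.0217] [ 0.4569 -0.2533  0.2503]
390 [0.0447 0.0016 0.0269] [ 0.4518 -0.2535  0.2495]
300 [ 0.083  -0.0093 -0.0056]
303 [ 0.0841 -0.008  -0.0052]
306 [ 0.0458 -0.0047 -0.02  ]
309 [ 0.0459 -0.0036 -0.02  ]
312 [ 0.045  -0.0025 -0.0203]
315 [ 0.0451 -0.0014 -0.0203]
318 [ 0.0451 -0.0002 -0.0203]
321 [ 0.045   0.0009 -0.0203]
324 [ 0.0457  0.002  -0.0201]
327 [ 0.0453  0.0031 -0.0202]
330 [ 0.045   0.0042 -0.0203]
333 [ 0.0451  0.0053 -0.0203]
336 [ 0.0451  0.0064 -0.0203]
339 [ 0.048   0.0077 -0.0192]
342 [ 0.0829  0.0106 -0.0056]
345 [ 0.0832  0.012  -0.0055]
```

View pics/w6k.png

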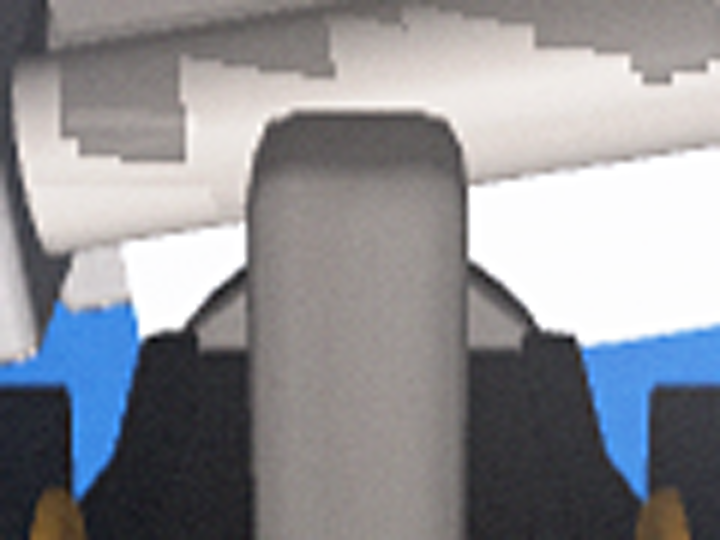

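View pics/s6k.png

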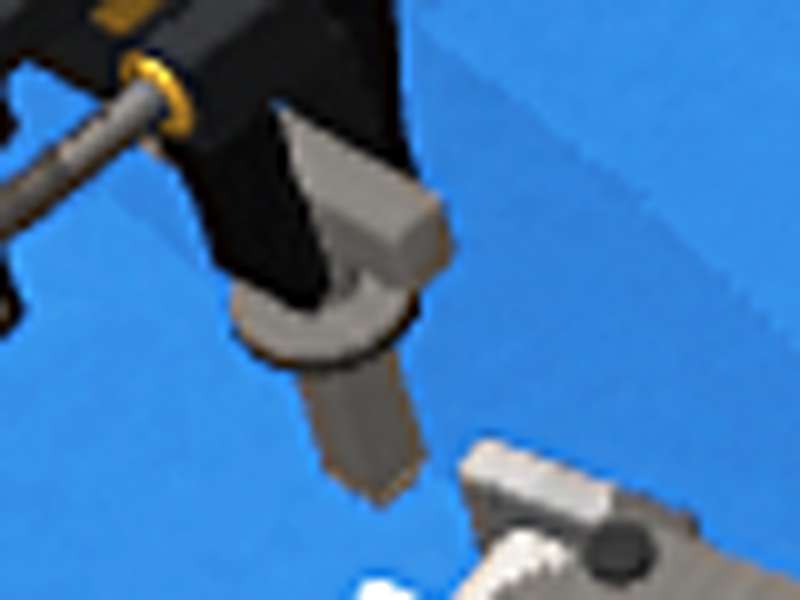

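Emit:
{"fn": "move_arm", "kwargs": {"series": [[[0,0,-0.225,0.33,-0.02,0,0],[0,0,-0.225,0.33,-0.02,0,0],[0,0,-0.225,0.33,-0.02,0,0],[0,0,-0.225,0.33,-0.02,0,0],[0,0,0,0,0,0,0]]]}}

```text
time_s: 6.92
tcp_pos: [0.5636, -0.2478, 0.2938]
ee_rot: [[0.008, -0.09, -0.996], [0.003, -0.996, 0.09], [-1.0, -0.004, -0.008]]
wrist_force: [-0.7, -0.3, -2.7]
gripper_width: 0.157
```

```bash
python3 - <<'E'
from h import *
p,d,P=wr("w7");C=cloud("wrist",d,P);s=r.sense();L=(C-s["tcp_pos"])@s["ee_rot"]
for v in (248,260,280,380): print(v,L[v,323].round(4),C[v,323].round(4))
p,d=viewer.capture("scene");cv2.imwrite("pics/s7.png",p[:,:,::-1])
zoom("pics/s7.png",240,255,50,8,"pics/s7z.png")
E
```

```text
t 6.975 tcp [ 0.5627 -0.2478  0.2939] yaw -95.17 x [ 0.0076  0.0033 -1.    ] F [-0.26  0.91 -1.58] M [-0.044  0.048 -0.026] w 0.1595 j [ -8.8  20.9  -1.   -0.3 -67.7  93.7]
248 [ 0.0522  0.0001 -0.0326] [ 0.5956 -0.2507  0.2419]
260 [ 0.0461  0.0001 -0.0298] [ 0.5928 -0.2505  0.2479]
280 [ 0.0447  0.0001 -0.0225] [ 0.5855 -0.2498  0.2494]
380 [0.0452 0.0002 0.0205] [ 0.5426 -0.246   0.2485]
```

View pics/s7z.png

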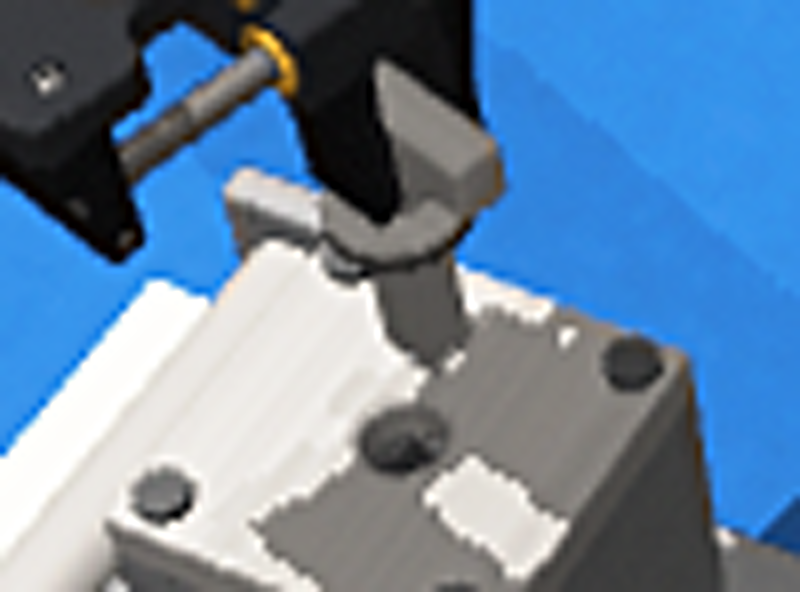

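View pics/w7.png

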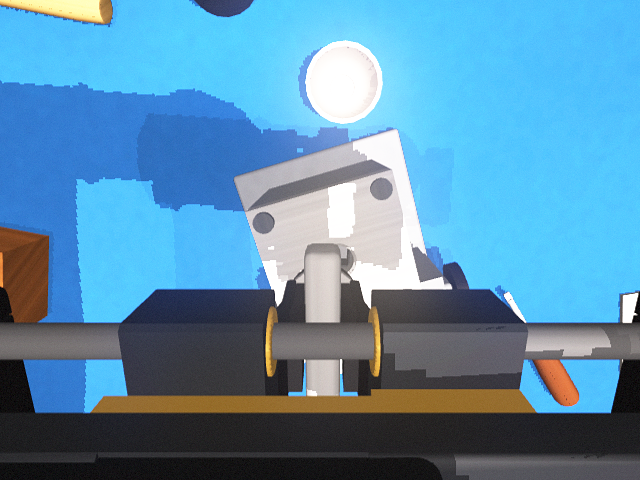

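```bash
python3 - <<'E'
from h import *
print(ray("scene",[244.4,262],.155),ray("scene",[240.4,272.75],.13))
E
```

```text
[ 0.56097125 -0.24908247  0.155     ] [ 0.55584937 -0.25994443  0.13      ]
```

Emit:
{"fn": "move_arm", "kwargs": {"series": [[[0,0,-0.06,-0.05,-0.08,0,0],[0,0,0,-0.05,-0.08,0,0],[0,0,0,0,0,0,0],[0,0,0,0,0,0,0]]]}}

```text
time_s: 7.52
tcp_pos: [0.554, -0.258, 0.2948]
ee_rot: [[0.008, -0.099, -0.995], [0.003, -0.995, 0.099], [-1.0, -0.004, -0.007]]
wrist_force: [-0.5, 0.4, -3.1]
gripper_width: 0.158
```

```bash
python3 - <<'E'
from h import *
p,d,P=wr("w8");C=cloud("wrist",d,P);s=r.sense();L=(C-s["tcp_pos"])@s["ee_rot"]
for v in (248,260,280,380): print(v,L[v,323].round(4),C[v,323].round(4))
p,d=viewer.capture("scene");cv2.imwrite("pics/s8.png",p[:,:,::-1])
zoom("pics/s8.png",240,255,50,8,"pics/s8z.png");print(r.sense()["tcp_pos"])
E
```

```text
t 7.575 tcp [ 0.554  -0.258   0.2949] yaw -95.69 x [ 0.0075  0.0032 -1.    ] F [ 0.11 -1.   -2.15] M [-0.044  0.062 -0.004] w 0.1587 j [ -9.9  20.5  -1.5  -0.3 -67.7  94.3]
248 [ 0.0532  0.0002 -0.0314] [ 0.5857 -0.2611  0.2419]
260 [ 0.0457  0.0002 -0.0291] [ 0.5833 -0.2609  0.2494]
280 [ 0.0448  0.0002 -0.0215] [ 0.5758 -0.2602  0.2502]
380 [0.0454 0.0003 0.0216] [ 0.5328 -0.2559  0.2493]
[ 0.55413312 -0.2579079   0.29479757]
```

View pics/s8z.png

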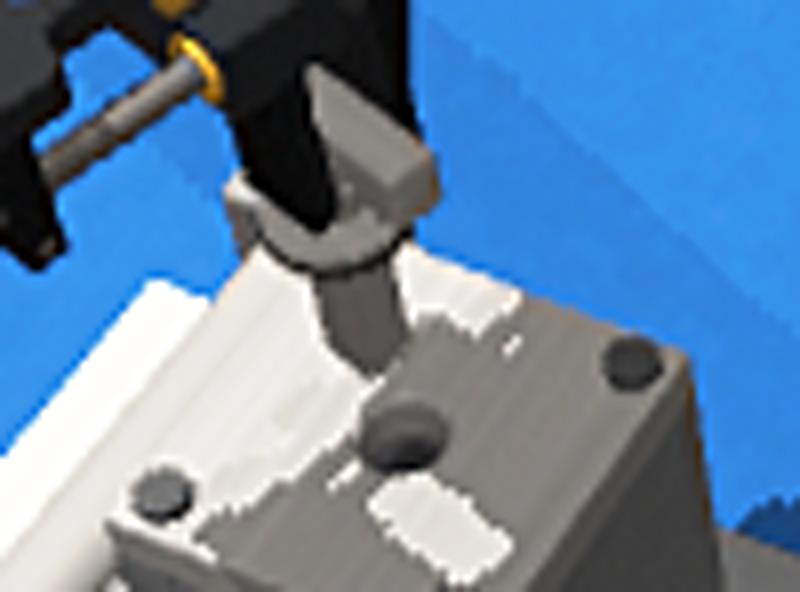

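```bash
cat >> h.py <<'E'
def proj(n,X):
    c=viewer.camera_params(n);q=np.linalg.inv(c["pose"])@np.vstack([np.array(X).T,np.ones(len(X))]);u=c["mtx"]@q[:3];return (u[:2]/u[2]).T
def keyov(src,out,x,y,zf,yaw,u0,v0,w,f,hole=None):
    a=np.radians(yaw);ex=np.array([np.cos(a),np.sin(a)]);ey=np.array([-ex[1],ex[0]])
    sq=lambda h,hx,hy:[[*(np.array([x,y])+i*hx*ex+j*hy*ey),h] for i,j in((1,1),(1,-1),(-1,-1),(-1,1))]
    ci=lambda h,rr,cx,cy:[[cx+rr*np.cos(t),cy+rr*np.sin(t),h] for t in np.linspace(0,6.283,40)]
    L=[sq(zf,.0045,.0045),sq(zf+.006,.007,.007),sq(zf+.05,.007,.007),ci(zf+.05,.017,x,y),ci(zf+.056,.017,x,y),sq(zf+.094,.035,.007),sq(zf+.076,.035,.007)]
    if hole is not None: L.append(ci(.13,.01075,*hole))
    i=cv2.imread(src)[v0-w*3//4:v0+w*3//4,u0-w:u0+w];i=cv2.resize(i,None,fx=f,fy=f,interpolation=cv2.INTER_CUBIC)
    for l in L:
        q=(proj("scene",l)-[u0-w,v0-w*3//4]+.5)*f-.5
        cv2.polylines(i,[q.round().astype(int)],True,(0,0,255),1)
    cv2.imwrite(out,i)
E
python3 - <<'E'
from h import *
a=ray("scene",[236.7,264.5],.155);b=ray("scene",[240.4,272.75],.13);print(a,b,b-a)
keyov("pics/s8.png","pics/s8o.png",a[0],a[1],.155,-5.7,240,255,50,8,(b[0],b[1]))
E
```

```text
[ 0.55348423 -0.26177761  0.155     ] [ 0.55584937 -0.25994443  0.13      ] [ 0.00236514  0.00183318 -0.025     ]
```

View pics/s8o.png

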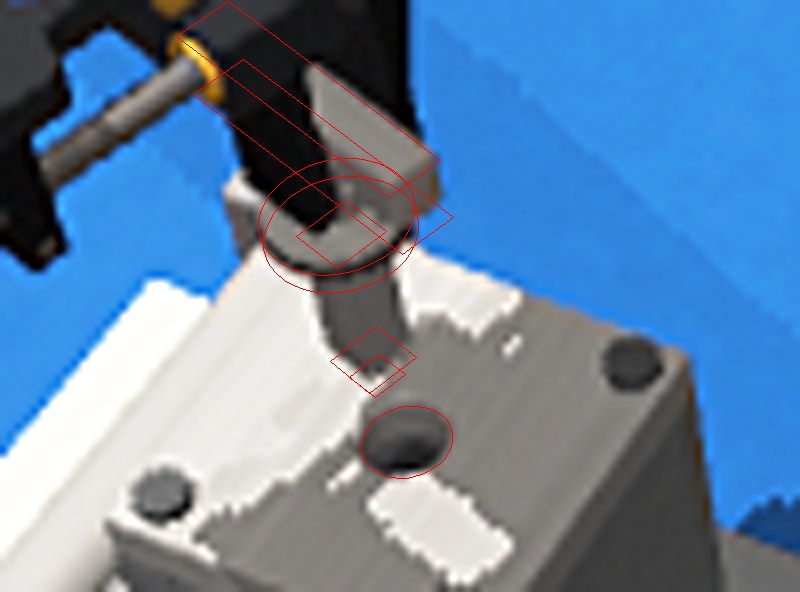

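```bash
python3 - <<'E'
from h import *
b=ray("scene",[240.1,272.4],.13)
for k,(uv,z) in enumerate([((235.7,262.2),.155),((235.7,262.2),.157)]):
    a=ray("scene",uv,z);print(a,b,b-a)
    keyov("pics/s8.png",f"pics/s8o{k}.png",a[0],a[1],z,-5.7,240,255,50,8,(b[0],b[1]))
E
```

```text
[ 0.54814616 -0.25890161  0.155     ] [ 0.55480776 -0.25966978  0.13      ] [ 0.00666161 -0.00076817 -0.025     ]
[ 0.54954672 -0.25988727  0.157     ] [ 0.55480776 -0.25966978  0.13      ] [ 0.00526104  0.00021749 -0.027     ]
```

View pics/s8o0.png

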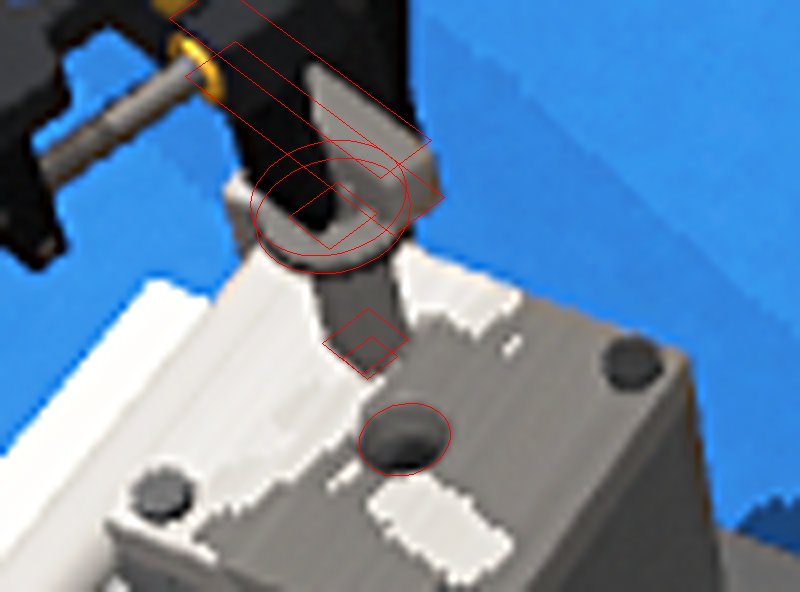

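Emit:
{"fn": "move_arm", "kwargs": {"series": [[[0,0,0,0.07,0,0,0],[0,0,0,0,0,-0.12,0],[0,0,0,0,0,-0.12,0],[0,0,0,0,0,-0.1,0],[0,0,0,0,0,0,0]]]}}

```text
time_s: 8.25
tcp_pos: [0.5585, -0.2576, 0.272]
ee_rot: [[0.006, -0.099, -0.995], [0.004, -0.995, 0.099], [-1.0, -0.004, -0.005]]
wrist_force: [-0.1, 0.3, -1.7]
gripper_width: 0.161
```

```bash
cat >> h.py <<'E'
def look(k):
    p,d,P=wr("w"+k);C=cloud("wrist",d,P)
    e=C[245:253,315:333].reshape(-1,3).mean(0);t=C[275:300,315:333].reshape(-1,3).mean(0);print("bar end",e.round(4),"top",t.round(4))
    p,d=viewer.capture("scene");cv2.imwrite(f"pics/s{k}.png",p[:,:,::-1])
    zoom(f"pics/s{k}.png",240,255,50,8,f"pics/s{k}z.png")
E
python3 - <<'E'
from h import *
look("9")
E
```

```text
t 8.3 tcp [ 0.5587 -0.2577  0.2724] yaw -95.67 x [ 0.0065  0.0036 -1.    ] F [ 0.46  0.37 -1.52] M [-0.009 -0.029 -0.021] w 0.1602 j [ -9.8  21.8  -2.8  -0.3 -65.1  94.3]
bar end [ 0.5907 -0.2609  0.2216] top [ 0.5776 -0.2597  0.2277]
```

View pics/s9z.png

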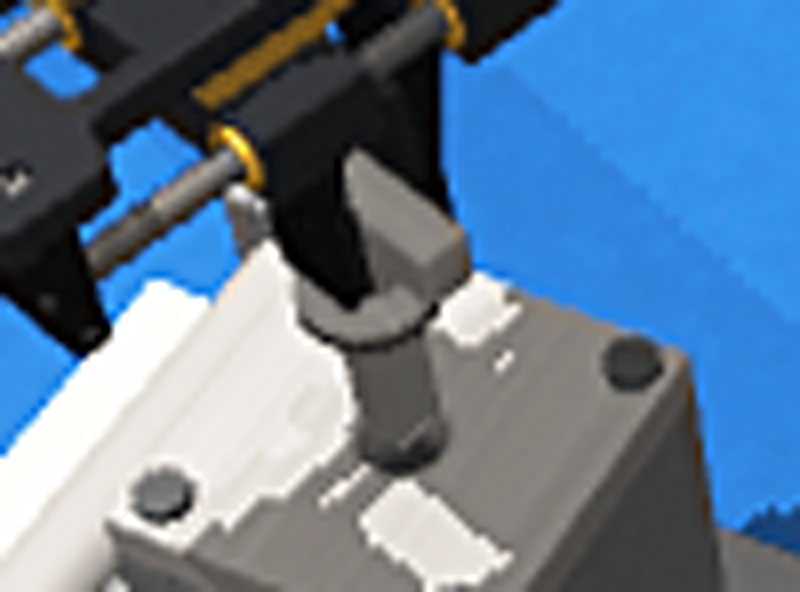

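```bash
python3 - <<'E'
from h import *
b=ray("scene",[240.1,272.4],.13)
a=b+[0,0,0]
keyov("pics/s9.png",f"pics/s9o.png",a[0],a[1],.1335,-5.7,240,260,32,12,(b[0],b[1]))
i=cv2.imread("pics/s9.png")[236:284,208:272];i=cv2.resize(i,None,fx=12,fy=12,interpolation=cv2.INTER_CUBIC);cv2.imwrite("pics/s9q.png",i)
E
```

```text
(no output)
```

View pics/s9o.png

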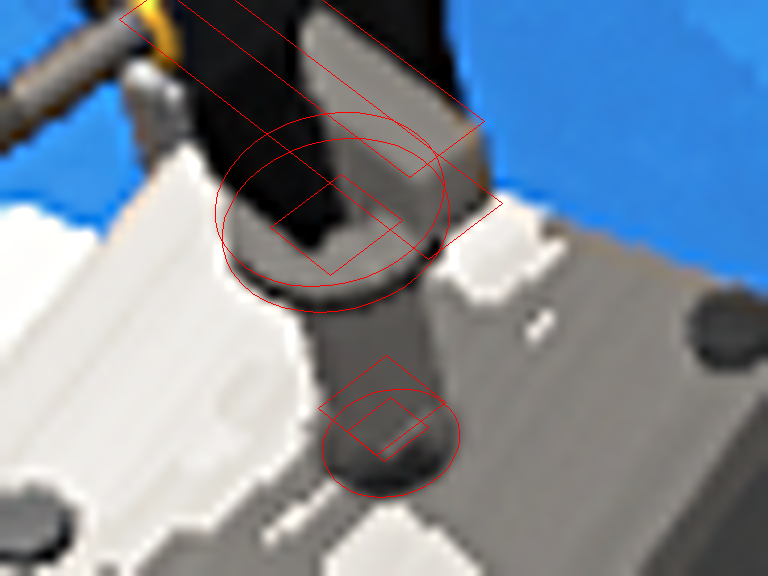

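View pics/s9q.png

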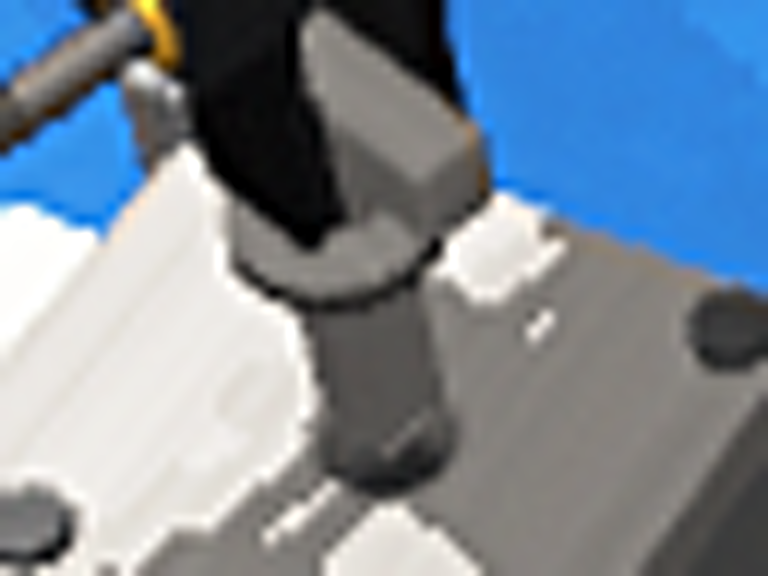

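Emit:
{"fn": "move_arm", "kwargs": {"series": [[[0,0,0,0,0,-0.07,0],[0,0,0,0,0,-0.07,0],[0,0,0,0,0,-0.05,0]]]}}

```text
time_s: 8.72
tcp_pos: [0.559, -0.2578, 0.262]
ee_rot: [[0.009, -0.099, -0.995], [0.003, -0.995, 0.099], [-1.0, -0.004, -0.008]]
wrist_force: [-0.9, 1.1, 2.7]
gripper_width: 0.158
```

```bash
python3 - <<'E'
from h import *
look("10")
E
```

```text
t 8.775 tcp [ 0.559  -0.2578  0.2618] yaw -95.66 x [ 0.0085  0.0029 -1.    ] F [-1.22  1.16 -0.22] M [0.15  0.403 0.011] w 0.1558 j [ -9.8  22.2  -3.7  -0.3 -63.6  94.3]
bar end [ 0.5911 -0.2612  0.2108] top [ 0.5781 -0.2599  0.2174]
```

View pics/s10z.png

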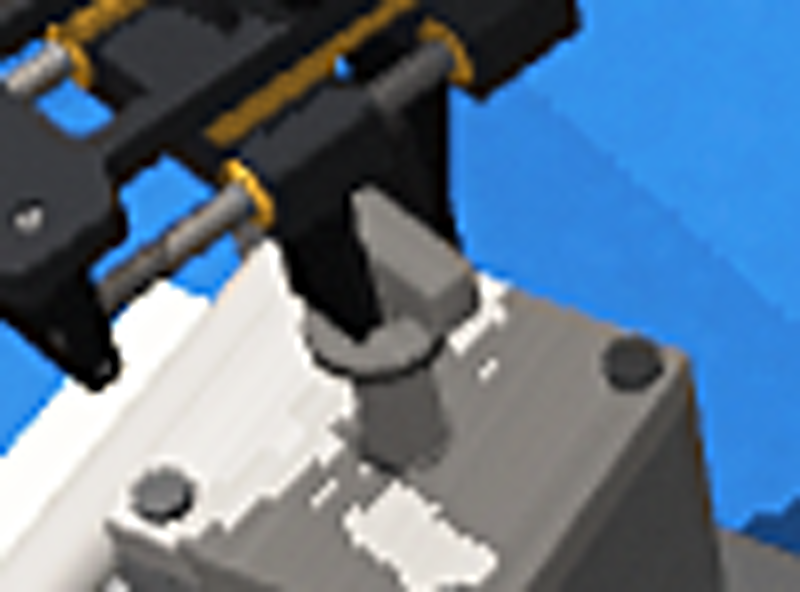

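Emit:
{"fn": "move_arm", "kwargs": {"series": [[[0,0,0,-0.02,0.008,0,0],[0,0,0,0,0,0,0]]]}}

```text
time_s: 9.07
tcp_pos: [0.5578, -0.2573, 0.2617]
ee_rot: [[0.009, -0.099, -0.995], [0.003, -0.995, 0.099], [-1.0, -0.004, -0.009]]
wrist_force: [0.2, -0.6, -2.1]
gripper_width: 0.153
```

```bash
cat >> h.py <<'E'
def st(n=1):
    s=r.sense();R=s["ee_rot"];print("t",round(s["time_s"],2),"tcp",s["tcp_pos"].round(4),"yaw",np.degrees(np.arctan2(R[1,1],R[0,1])).round(2),"x",R[:2,0].round(4),"F",s["wrist_force"].round(2),"M",s["moment"].round(3))
E
python3 -c "
from h import *
st()"
```

```text
t 9.07 tcp [ 0.5578 -0.2573  0.2617] yaw -95.67 x [0.0092 0.0029] F [ 0.19 -0.56 -2.11] M [-0.002  0.096  0.078]
```

Contact relieved; continue down in small steps.

Emit:
{"fn": "move_arm", "kwargs": {"series": [[[0,0.02,0,0,0,-0.05,0],[0,0,0,0,0,-0.05,0]]]}}

```text
time_s: 9.32
tcp_pos: [0.5579, -0.2573, 0.2553]
ee_rot: [[0.007, -0.099, -0.995], [0.003, -0.995, 0.099], [-1.0, -0.004, -0.006]]
wrist_force: [0.2, 0.3, -1.6]
gripper_width: 0.157
```

```bash
python3 -c "
from h import *
st()"
```

```text
t 9.32 tcp [ 0.5579 -0.2573  0.2553] yaw -95.67 x [0.0066 0.0029] F [ 0.15  0.29 -1.64] M [ 0.007 -0.002  0.029]
```

Emit:
{"fn": "move_arm", "kwargs": {"series": [[[0,0,0,0,0,-0.05,0],[0,0,0,0,0,-0.05,0]]]}}

```text
time_s: 9.57
tcp_pos: [0.5579, -0.2573, 0.2485]
ee_rot: [[0.006, -0.099, -0.995], [0.003, -0.995, 0.099], [-1.0, -0.004, -0.006]]
wrist_force: [0.7, 0.7, -2.6]
gripper_width: 0.16
```

```bash
python3 -c "
from h import *
st()"
```

```text
t 9.57 tcp [ 0.5579 -0.2573  0.2485] yaw -95.68 x [0.0062 0.0031] F [ 0.72  0.75 -2.57] M [ 0.008  0.04  -0.068]
```

Emit:
{"fn": "move_arm", "kwargs": {"series": [[[0,0,0,0,0,-0.04,0],[0,0,0,0,0,-0.04,0]]]}}

```text
time_s: 9.82
tcp_pos: [0.5577, -0.2574, 0.2431]
ee_rot: [[0.005, -0.099, -0.995], [0.003, -0.995, 0.099], [-1.0, -0.004, -0.005]]
wrist_force: [-0.2, 0.8, -1.4]
gripper_width: 0.158
```

```bash
python3 -c "
from h import *
st()"
```

```text
t 9.82 tcp [ 0.5577 -0.2574  0.2431] yaw -95.68 x [0.0053 0.0032] F [-0.22  0.82 -1.35] M [-0.033  0.154  0.011]
```

Emit:
{"fn": "move_arm", "kwargs": {"series": [[[0,0,0,-0.004,0,-0.05,0],[0,0,0,0,0,-0.05,0],[0,0,0,0,0,-0.05,0]]]}}

```text
time_s: 10.2
tcp_pos: [0.5575, -0.2574, 0.2336]
ee_rot: [[0.006, -0.099, -0.995], [0.003, -0.995, 0.099], [-1.0, -0.004, -0.006]]
wrist_force: [-0.3, 0.7, -2.7]
gripper_width: 0.16
```

```bash
python3 -c "
from h import *
st()"
```

```text
t 10.2 tcp [ 0.5575 -0.2574  0.2336] yaw -95.68 x [0.0058 0.0031] F [-0.29  0.7  -2.74] M [-0.076  0.083  0.014]
```

Emit:
{"fn": "move_arm", "kwargs": {"series": [[[0,0,0,0,0,-0.05,0],[0,0,0,0,0,-0.05,0],[0,0,0,0,0,-0.04,0]]]}}

```text
time_s: 10.58
tcp_pos: [0.5575, -0.2574, 0.2246]
ee_rot: [[0.006, -0.099, -0.995], [0.003, -0.995, 0.099], [-1.0, -0.004, -0.005]]
wrist_force: [-0.2, -0.1, -2.6]
gripper_width: 0.157
```

```bash
python3 -c "
from h import *
st()"
```

```text
t 10.57 tcp [ 0.5575 -0.2574  0.2246] yaw -95.68 x [0.0057 0.0031] F [-0.21 -0.07 -2.63] M [-0.005  0.09   0.012]
```

Emit:
{"fn": "move_arm", "kwargs": {"series": [[[0,0,0,0,0,-0.04,0],[0,0,0,0,0,-0.03,0]]]}}

```text
time_s: 10.82
tcp_pos: [0.5575, -0.2574, 0.22]
ee_rot: [[0.006, -0.099, -0.995], [0.003, -0.995, 0.099], [-1.0, -0.004, -0.005]]
wrist_force: [0.4, -0.3, -2.0]
gripper_width: 0.161
```

```bash
python3 -c "
from h import *
st()"
```

```text
t 10.82 tcp [ 0.5575 -0.2574  0.22  ] yaw -95.68 x [0.0056 0.0031] F [ 0.4  -0.34 -1.98] M [-0.003  0.121  0.008]
```

Emit:
{"fn": "move_arm", "kwargs": {"series": [[[0,0,0,0,0,-0.03,0]]]}}

```text
time_s: 10.95
tcp_pos: [0.5576, -0.2575, 0.219]
ee_rot: [[0.006, -0.099, -0.995], [0.003, -0.995, 0.099], [-1.0, -0.003, -0.005]]
wrist_force: [-3.1, 2.2, 5.8]
gripper_width: 0.155
```

```bash
python3 - <<'E'
from h import *
st();look("11")
E
```

```text
t 10.95 tcp [ 0.5576 -0.2575  0.219 ] yaw -95.66 x [0.0057 0.0026] F [-3.09  2.2   5.79] M [0.709 0.78  0.042]
t 11.0 tcp [ 0.5576 -0.2574  0.219 ] yaw -95.66 x [ 0.0059  0.0026 -1.    ] F [-2.01  0.17  0.9 ] M [0.135 0.454 0.003] w 0.1582 j [ -9.8  24.2  -7.1  -0.2 -58.4  94.3]
bar end [ 0.5898 -0.2609  0.1685] top [ 0.5768 -0.2596  0.1749]
```

View pics/s11z.png

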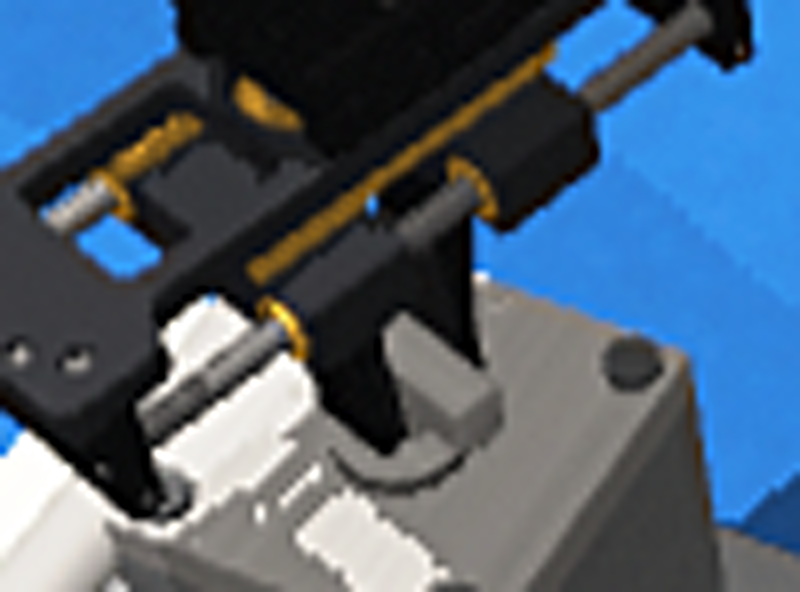

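Emit:
{"fn": "move_arm", "kwargs": {"series": [[[0,0,-0.5,0,-0.005,0,0],[0,0,-0.7,-0.002,-0.008,0,0]]]}}

```text
time_s: 11.3
tcp_pos: [0.5571, -0.2578, 0.219]
ee_rot: [[0.006, -0.268, -0.963], [0.003, -0.963, 0.268], [-1.0, -0.004, -0.005]]
wrist_force: [-1.7, 0.5, 0.2]
gripper_width: 0.165
```

```bash
python3 -c "
from h import *
st()"
```

```text
t 11.3 tcp [ 0.5571 -0.2578  0.219 ] yaw -105.55 x [0.0059 0.0025] F [-1.71  0.52  0.17] M [0.177 0.606 0.058]
```

Emit:
{"fn": "move_arm", "kwargs": {"series": [[[0,0,-0.8,-0.012,-0.007,0,0],[0,0,-0.8,-0.005,-0.007,0,0],[0,0,-0.8,-0.005,-0.006,0,0]]]}}

```text
time_s: 11.68
tcp_pos: [0.5559, -0.2592, 0.219]
ee_rot: [[0.007, -0.578, -0.816], [-0.0, -0.816, 0.578], [-1.0, -0.004, -0.006]]
wrist_force: [-1.9, -0.3, -1.4]
gripper_width: 0.154
```

```bash
python3 -c "
from h import *
st()"
```

```text
t 11.68 tcp [ 0.5559 -0.2592  0.219 ] yaw -125.33 x [ 0.0074 -0.0003] F [-1.93 -0.25 -1.37] M [0.124 0.207 0.098]
```

Emit:
{"fn": "move_arm", "kwargs": {"series": [[[0,0,-0.8,-0.006,-0.006,0,0],[0,0,-0.8,-0.006,-0.005,0,0],[0,0,-0.8,-0.007,-0.004,0,0]]]}}

```text
time_s: 12.05
tcp_pos: [0.5548, -0.2601, 0.219]
ee_rot: [[0.007, -0.82, -0.572], [-0.003, -0.572, 0.82], [-1.0, -0.004, -0.007]]
wrist_force: [-0.0, 0.1, -1.4]
gripper_width: 0.158
```

```bash
python3 -c "
from h import *
st()"
```

```text
t 12.05 tcp [ 0.5548 -0.2601  0.219 ] yaw -145.11 x [ 0.0073 -0.0031] F [-0.01  0.13 -1.42] M [0.078 0.218 0.119]
```

Emit:
{"fn": "move_arm", "kwargs": {"series": [[[0,0,-0.5,-0.005,-0.002,0,0],[0,0,-0.4,-0.004,-0.002,0,0]]]}}

```text
time_s: 12.3
tcp_pos: [0.5543, -0.2604, 0.219]
ee_rot: [[0.007, -0.887, -0.461], [-0.004, -0.461, 0.887], [-1.0, -0.005, -0.007]]
wrist_force: [-0.1, 0.6, -0.8]
gripper_width: 0.158
```

```bash
python3 -c "
from h import *
st()"
```

```text
t 12.3 tcp [ 0.5543 -0.2604  0.219 ] yaw -152.54 x [ 0.0073 -0.0042] F [-0.08  0.59 -0.8 ] M [0.186 0.226 0.092]
```

Emit:
{"fn": "move_arm", "kwargs": {"series": [[[0,0,-0.35,-0.004,-0.001,0,0],[0,0,-0.35,-0.004,-0.001,0,0]]]}}

```text
time_s: 12.55
tcp_pos: [0.5539, -0.2605, 0.219]
ee_rot: [[0.007, -0.929, -0.37], [-0.005, -0.37, 0.929], [-1.0, -0.005, -0.007]]
wrist_force: [-1.1, 0.2, -1.5]
gripper_width: 0.156
```

```bash
python3 -c "
from h import *
st()"
```

```text
t 12.55 tcp [ 0.5539 -0.2605  0.219 ] yaw -158.3 x [ 0.0073 -0.0051] F [-1.06  0.17 -1.54] M [0.139 0.182 0.043]
```

Emit:
{"fn": "move_arm", "kwargs": {"series": [[[0,0,-0.35,-0.003,0,0,0],[0,0,-0.35,-0.003,0,0,0]]]}}

```text
time_s: 12.8
tcp_pos: [0.5536, -0.2606, 0.219]
ee_rot: [[0.007, -0.961, -0.275], [-0.006, -0.275, 0.961], [-1.0, -0.005, -0.008]]
wrist_force: [-0.1, -0.1, -0.9]
gripper_width: 0.155
```

```bash
python3 -c "
from h import *
st()"
```

```text
t 12.8 tcp [ 0.5536 -0.2606  0.219 ] yaw -164.05 x [ 0.0069 -0.006 ] F [-0.06 -0.09 -0.87] M [0.114 0.206 0.092]
```

Emit:
{"fn": "move_arm", "kwargs": {"series": [[[0,0,-0.3,-0.003,0,0,0],[0,0,-0.3,-0.003,0,0,0]]]}}

```text
time_s: 13.05
tcp_pos: [0.5532, -0.2606, 0.219]
ee_rot: [[0.007, -0.982, -0.191], [-0.007, -0.191, 0.982], [-1.0, -0.005, -0.008]]
wrist_force: [-0.9, 1.8, -0.7]
gripper_width: 0.159
```

```bash
python3 -c "
from h import *
st()"
```

```text
t 13.05 tcp [ 0.5532 -0.2606  0.219 ] yaw -168.98 x [ 0.0066 -0.0068] F [-0.88  1.8  -0.68] M [0.14  0.232 0.089]
```

Emit:
{"fn": "move_arm", "kwargs": {"series": [[[0,0,-0.3,-0.003,0,0,0],[0,0,-0.25,-0.002,0,0,0]]]}}

```text
time_s: 13.3
tcp_pos: [0.5529, -0.2606, 0.219]
ee_rot: [[0.006, -0.994, -0.113], [-0.007, -0.113, 0.994], [-1.0, -0.005, -0.008]]
wrist_force: [-0.2, 0.8, -0.7]
gripper_width: 0.16
```

```bash
python3 -c "
from h import *
st()"
```

```text
t 13.3 tcp [ 0.5529 -0.2606  0.219 ] yaw -173.51 x [ 0.0062 -0.0074] F [-0.23  0.8  -0.65] M [0.199 0.219 0.16 ]
```

Emit:
{"fn": "move_arm", "kwargs": {"series": [[[0,0,-0.25,-0.002,0,0,0]]]}}

```text
time_s: 13.42
tcp_pos: [0.5527, -0.2607, 0.219]
ee_rot: [[0.006, -0.997, -0.076], [-0.008, -0.076, 0.997], [-1.0, -0.005, -0.008]]
wrist_force: [-0.9, -0.5, -1.3]
gripper_width: 0.158
```

```bash
python3 -c "
from h import *
st()"
```

```text
t 13.43 tcp [ 0.5527 -0.2607  0.219 ] yaw -175.61 x [ 0.0059 -0.0077] F [-0.93 -0.47 -1.33] M [0.185 0.188 0.063]
```

Emit:
{"fn": "move_arm", "kwargs": {"series": [[[0,0,-0.3,-0.002,0,0,0]]]}}

```text
time_s: 13.55
tcp_pos: [0.5525, -0.2606, 0.219]
ee_rot: [[0.006, -0.999, -0.033], [-0.008, -0.033, 0.999], [-1.0, -0.005, -0.008]]
wrist_force: [-0.9, 0.2, -1.2]
gripper_width: 0.157
```

```bash
python3 - <<'E'
from h import *
st();look("12")
E
```

```text
t 13.55 tcp [ 0.5525 -0.2606  0.219 ] yaw -178.13 x [ 0.0056 -0.0079] F [-0.87  0.2  -1.21] M [0.18  0.223 0.118]
t 13.6 tcp [ 0.5525 -0.2606  0.219 ] yaw -178.18 x [ 0.0055 -0.0079 -1.    ] F [-0.96  0.04 -1.19] M [0.17  0.18  0.077] w 0.1576 j [ -9.9  23.9  -8.    0.5 -57.8  11.5]
bar end [ 0.5545 -0.2922  0.1688] top [ 0.554  -0.2789  0.1745]
```

View pics/w12.png

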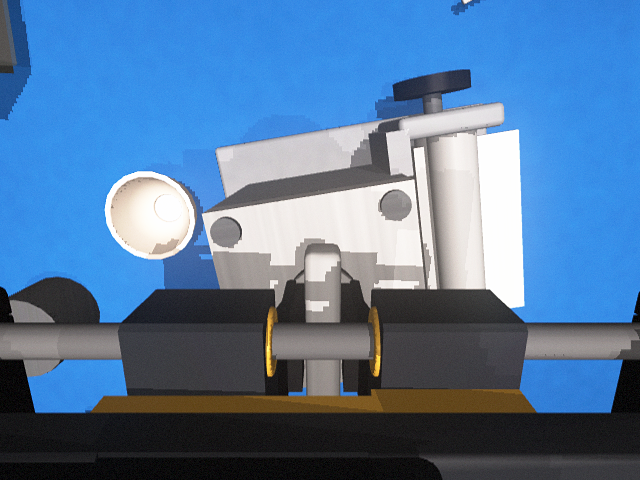

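Emit:
{"fn": "move_arm", "kwargs": {"series": [[[0,0,-0.3,-0.002,0,0,0]]]}}

```text
time_s: 13.78
tcp_pos: [0.5524, -0.2606, 0.219]
ee_rot: [[0.005, -1.0, 0.008], [-0.008, 0.008, 1.0], [-1.0, -0.005, -0.008]]
wrist_force: [-1.6, 0.1, -0.5]
gripper_width: 0.157
```

```bash
python3 -c "
from h import *
st()"
```

```text
t 13.78 tcp [ 0.5524 -0.2606  0.219 ] yaw 179.52 x [ 0.0051 -0.0082] F [-1.59  0.07 -0.54] M [0.158 0.2   0.127]
```

Emit:
{"fn": "move_arm", "kwargs": {"series": [[[0,0,-0.3,-0.002,0,0,0]]]}}

```text
time_s: 13.9
tcp_pos: [0.5522, -0.2606, 0.219]
ee_rot: [[0.005, -0.999, 0.05], [-0.009, 0.05, 0.999], [-1.0, -0.005, -0.008]]
wrist_force: [-1.1, -0.7, -0.5]
gripper_width: 0.158
```

```bash
python3 -c "
from h import *
st()"
```

```text
t 13.9 tcp [ 0.5522 -0.2606  0.219 ] yaw 177.11 x [ 0.0046 -0.0085] F [-1.11 -0.7  -0.48] M [0.093 0.283 0.369]
```

Emit:
{"fn": "move_arm", "kwargs": {"series": [[[0,0,-0.15,0,0,0,0]]]}}

```text
time_s: 14.02
tcp_pos: [0.5522, -0.2606, 0.219]
ee_rot: [[0.004, -0.997, 0.071], [-0.009, 0.071, 0.997], [-1.0, -0.005, -0.008]]
wrist_force: [-0.3, 0.1, 0.7]
gripper_width: 0.156
```

```bash
python3 -c "
from h import *
st()"
```

```text
t 14.03 tcp [ 0.5522 -0.2606  0.219 ] yaw 175.96 x [ 0.0042 -0.0088] F [-0.35  0.12  0.67] M [0.167 0.281 0.434]
```

Emit:
{"fn": "move_arm", "kwargs": {"series": [[[0,0,0,0,0,0,0],[0,0,0,0,0,0,0]]]}}

```text
time_s: 14.28
tcp_pos: [0.5522, -0.2606, 0.219]
ee_rot: [[0.004, -0.998, 0.069], [-0.009, 0.069, 0.998], [-1.0, -0.005, -0.009]]
wrist_force: [-0.6, 0.2, -0.8]
gripper_width: 0.161
```

```bash
python3 -c "
from h import *
st()"
```

```text
t 14.28 tcp [ 0.5522 -0.2606  0.219 ] yaw 176.06 x [ 0.004  -0.0091] F [-0.57  0.21 -0.77] M [0.163 0.202 0.368]
```

Emit:
{"fn": "move_arm", "kwargs": {"series": [[[0,0,0,0,0,0,0.4],[0,0,0,0,0,0,0.4],[0,0,0,0,0,0,0.4],[0,0,0,0,0,0,0.4],[0,0,0,0,0,0,0.4]]]}}

```text
time_s: 14.9
tcp_pos: [0.5536, -0.2611, 0.2203]
ee_rot: [[0.009, -0.997, 0.071], [-0.01, 0.071, 0.997], [-1.0, -0.01, -0.009]]
wrist_force: [-0.7, 0.1, -1.2]
gripper_width: 0.398
```

```bash
python3 - <<'E'
from h import *
st();look("13")
E
```

```text
t 14.9 tcp [ 0.5536 -0.2611  0.2203] yaw 175.94 x [ 0.0089 -0.01  ] F [-0.75  0.07 -1.23] M [ 0.081 -0.015 -0.01 ]
t 14.95 tcp [ 0.5536 -0.2611  0.2203] yaw 175.94 x [ 0.0089 -0.01   -0.9999] F [0.   0.07 0.13] M [ 0.091 -0.009  0.009] w 0.3977 j [ -9.9  23.8  -7.9   0.6 -57.7   5.6]
bar end [ 0.5526 -0.2921  0.1683] top [ 0.5534 -0.279   0.175 ]
```

View pics/w13.png

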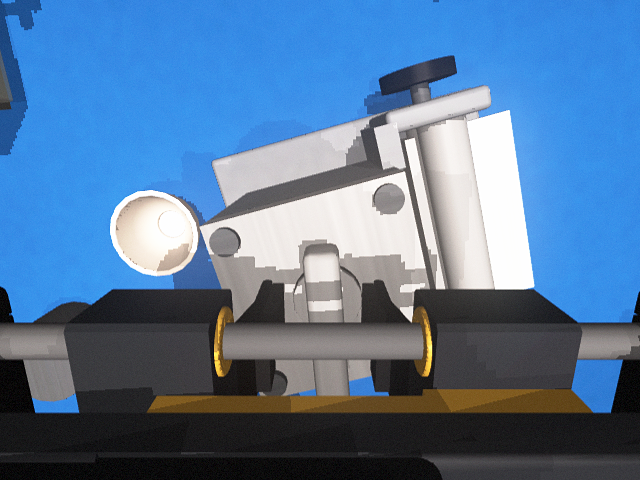

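Emit:
{"fn": "move_arm", "kwargs": {"series": [[[0,0,0,0,0,0.2,0.4],[0,0,0,0,0,0.5,0.4],[0,0,0,0,0,0.7,0.4],[0,0,0,0,0.4,0.5,0.4],[0,0,0,0,0.4,0,0.4],[0,0,0,0,0,0,0.4]]]}}

```text
time_s: 15.75
tcp_pos: [0.5533, -0.2125, 0.3427]
ee_rot: [[0.013, -0.997, 0.072], [-0.011, 0.071, 0.997], [-1.0, -0.014, -0.01]]
wrist_force: [-0.4, 0.1, 0.6]
gripper_width: 0.4
```

```bash
python3 - <<'E'
from h import *
look("14")
z=np.load("w14.npz");C=cloud("wrist",z["d"],z["P"])
m=(C[...,2]>.168)&(C[...,2]<.185)&(np.hypot(C[...,0]-.5536,C[...,1]+.257)<.06)
print(m.sum(),np.median(C[m][:,2]),cv2.minAreaRect((C[m][:,:2]*1000).astype(np.float32)))
E
```

```text
t 15.8 tcp [ 0.5535 -0.2132  0.343 ] yaw 175.87 x [ 0.014  -0.0121 -0.9998] F [ 0.94 -0.55  0.32] M [ 0.079 -0.048  0.005] w 0.4004 j [ -5.2  16.8  -0.2   0.6 -72.1   0.9]
bar end [ 5.617e-01 -1.603e-01  1.000e-04] top [ 0.5649 -0.114   0.0023]
2193 0.17378750641760543 ((553.5287475585938, -256.8984069824219), (14.021961212158203, 69.70681762695312), 0.7605615854263306)
```

View pics/s14z.png

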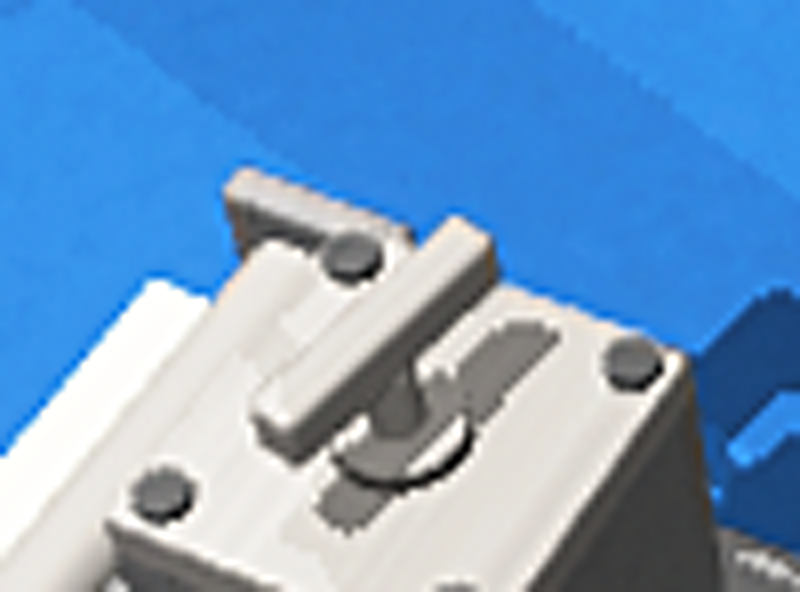

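View pics/w14.png

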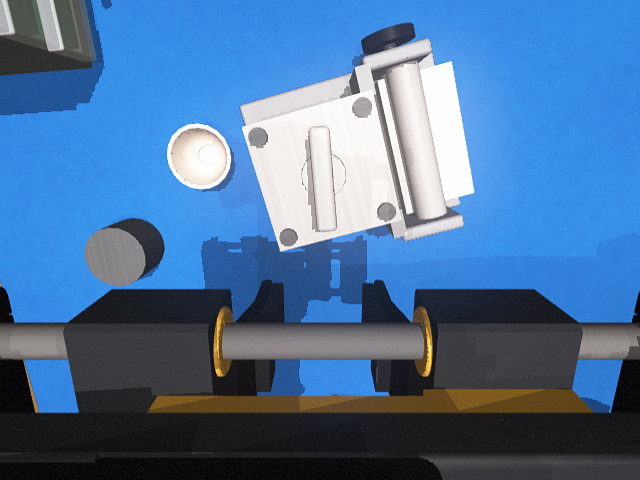

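View pics/s14.png

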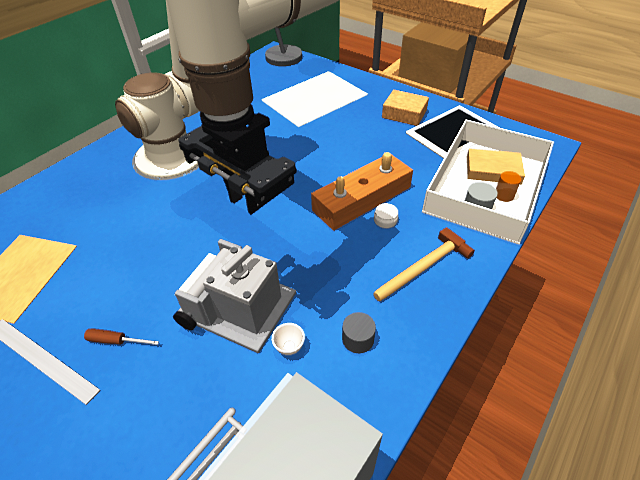

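```bash
python3 -c "
from h import *
print(r.finish_job());st()"
```

```text
the job is handed in; nothing more can be done
None
the job is handed in; nothing more can be done
```

The key is home in the strap splitter, turned clockwise to its stop and released, and the job is handed in. It reported no verdict. The run took about 16 s of the 70 s allowed.

**Finding the hole:** the wrist camera showed the square hole down the socket, turned about 5.7° clockwise. I set the key to that angle first, so it slid in without needing the turning search.

**Insertion:** the only side contact was a light touch of about 3 N on the rim, which I relieved by shifting 1.3 mm. The flange met the plate at the expected height with about 8 N.

**Turning:** the gripper turned about 88° and the key about 84°. Turning resistance was mostly 0.05–0.15 Nm, then rose to 0.37–0.43 Nm and held there, which I took as the hard stop. The lock angle itself cannot be read. Allowing for play in the hole, I estimate it at about 1.29 rad or more, above the 1.18 needed.

**Last checks:**
- **Key position:** its axis is within about 1 mm of the socket centre.
- **Seating:** the crossbar's top is at 173.8 mm, against 174 mm expected when fully home.
- **Surroundings:** the arm is clear, and the other tools look undisturbed in the scene picture. I did not measure them.

**Disagreements:**
- The scene and wrist cameras differed by about 3 mm on the socket's position. I took a value between them, and the insertion confirmed it.
- The crossbar slipped about 3° in the pads at the stop.

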